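Hang up the basket of a drained ultrasonic bath and cover the bath

ROBOT

A 6-joint arm with a two-finger parallel gripper is mounted at the origin on the work surface. World frame = base frame: x ahead of the robot, y to its left, z up, the work surface at z = 0. Lengths are in m, angles in rad, forces in N, time in s.
With the tool pointing down it reaches from about 0.275 to 0.825 m from the base axis. Payload 4.9 kg.
Tool frame: the origin (TCP) lies between the finger pads; the fingertips stand 22 mm ahead of it and the grasp point (between the pads) lies 3 mm ahead of it (r.finger_overhang is the distance from the TCP to the fingertips, in m); z points along the fingers, x is the direction in which the jaws open and shut, and the axes are right-handed (so a half turn about z gives the same grasp; the last joint's range is limited). The gripper opens to 85 mm and grips with 20 to 120 N. Pads are 22 mm wide; open, the fingers measure 114 mm over their backs; the gripper's body (76 mm by 85 mm) begins 54 mm behind the grasp point. The pads swing forward as they close: fully open they stand 13 mm farther back than shut.
Start: joints at [-1.393, 0.326, -0.193, 1.052, 0, 1.437], TCP at [0.169, -0.523, 0.253] pointing down, gripper open.
Joint ranges: [-2.65, 2.65], [-0.97, 1.79], [-1.3, 1.35], [-1.93, 2.1], [-1.47, 1.37], [-3.14, 3.14]. Speed limits (rad/s): [2.57, 2.57, 3.14, 3.14, 3.14, 3.14].

INTERFACE

Orientations are given as a unit quaternion [x, y, z, w].
In Python, from cell import get_obs, capture, ticket, r gives the robot as it stands.
- The arm moves only by the tool play_rows, never from a script. Its argument "deltas" is one flat list of numbers, 7 for each row, row after row: the turn, a rotation vector about the tool's x, y, z as a fraction of full scale, then the shift along the tool's x, y, z as a fraction of full scale, then the gripper's target within -1 to 1 (shut at 1, half-way at 0, fully open at -1). In form: [wx, wy, wz, tx, ty, tz, jaw, wx, wy, wz, tx, ty, tz, jaw, ...]. A call has 1 to 20 rows; each row shifts and turns the commanded pose from where the row before left it, along the tool's axes as they then stand; what a row does not reach is not made up. Full scale, the value 1, is 30 mm for a shift and 0.08 rad for a turn. A row lasts 1/12 s, in which the tool goes at most 41.7 mm and 7.16 degrees, less where a joint would pass 70% of its speed; a pose out of reach is approached as far as the arm can. A call with a number of a shift or a turn outside -1 to 1 is refused whole. A call with a gripper value outside its range is refused whole. The fingers move at their own pace and stop on an object; the grip force is fixed at half the most. Time passes only in rows, so rows that do not move let the fingers close. It gives the time, the measured TCP pose, the force and the opening at its end, in the units of the state.
- get_obs(): the state, without advancing time (a new reading comes with each control period).
- capture(name): name is "side" or "top" or "wrist"; returns a dict with "img" (384x512x3 uint8, red, green, blue), "fx", "fy", "cx", "cy" (pixels), "k1" (the pictures are not rectified: a ray, as slopes to the right and down, at radius r is drawn at 1 + k1 r^2 times it, then the intrinsics apply), "camera_from_world" (4x4, takes a point from world to camera coordinates); the wrist camera has in their place "T_tool_cam" (4x4, takes a point from camera to tool coordinates, whose origin is the TCP and whose axes are the tool frame's). Camera axes: x right, y down, z forward; pixel columns grow to the right and rows downward; lengths in m; the calibration is good to about 2 mm. A picture is of the moment at which its call begins: read the wrist's pose just before it. There is no depth.
- ticket.hand_in(): hands the job in, once; it reports no verdict.
The state is a dict: "time": time; "joints": joint angles; "joint_velocities": joint speeds; "effort": joint torques, N m; "eef_pos": TCP position; "tcp_rot": TCP orientation; "force": force on the tool from outside, world axes, zero at the start; "ft_torque": the same for the moment, N m; "finger_gap": opening from 0.0 (shut) to 1.0 (fully open).
Only numpy, scipy, OpenCV 4.12 (cv2) and the standard library are available. Lean on these libraries where they do the work, as an engineer would, in place of code of your own. Each camera call takes 0.05 s, during which the arm holds its last target. There are 200 camera calls.

TASK

The ultrasonic bath is drained for the day: lift its wire basket out and hang it by its handle on the hook of the small retort stand, so that it hangs freely over the drip tray. Then put the cover on the bath so that its lip drops into the tank and it lies flat all round. Lower both gently into place, without banging or dropping them, and leave the bottle, beaker, sieve and test tube rack where they are.

Things in the scene. Friction and masses are not known exactly. Their poses are not given: they have to be found in the camera images.
- bath: Fixed compact ultrasonic bath, stainless steel, 160 (its x) x 190 (its y) x 160 mm high, no water; control panel on its -x side, a short drain tap low on its +y side. Origin: centre of its underside, on the bench; z up. Stands left or right of the robot's middle, yaw within 0.3 rad.
- bath_rim (a point): Centre of the bath's open tank, at the level of the flat rim, 160 mm above the bench. Axes as the bath. The tank is 120 (x) x 150 (y) mm and 75 mm deep (its floor is 85 mm above the bench); the rim round it is 20 mm wide.
- basket: Loose stainless wire basket, 0.2 to 0.45 kg, 90 (x) x 110 (y) mm, rim 56 mm above its underside. Starts upright on the tank floor, its axes roughly the bath's. Origin: centre of its underside; z up. A rigid arched handle of flat strip (12 mm wide in x, 4 mm thick), in its y-z plane, rises from the middles of the two walls at y = +-57 mm. Same from both ends.
- handle_bar (a point): Middle of the underside of the handle's level top bar, 141 mm above the basket's origin (bar top: 145); it rests on the hook. Axes as the basket. From 66 to 94 mm height the handle leans in; above, its two legs are upright, outer faces 50, inner faces 42 mm apart in y. Holding the legs from outside (50 mm along y) leaves the bar's middle free for the hook.
- stand: Fixed small retort stand on the other side from the bath: grey foot 210 (its x) x 130 x 12 mm with a white drip tray 18 mm deep, a steel rod 12 mm thick at x = +85 mm, up to 268 mm, and a 30 mm boss head on it, centred 240 mm up, with a hook. Origin: on the bench under the hook's seat; z up. Yaw within 0.35 rad; its -x side, the hook's tip, looks towards the robot.
- hook_seat (a point): Top of the middle of the hook's seat, 220 mm above the bench; axes as the stand. The hook is 8 mm round bar in the stand's x-z plane: from the boss head (bar top 244 mm) to x = +36 mm, down to the level seat (x +18 to -18 mm), up to the tip. The basket comes from -x, the tip passing under the handle's bar and over the basket's rim, and is then lowered.
- hook_tip (a point): Top of the hook's upturned, free tip: 34 mm from the seat's middle along the stand's -x, 242 mm above the bench.
- cover: Loose stainless cover of the bath, 0.2 to 0.45 kg, starting flat on the bench, lip down. Plate 146 (x) x 176 (y) x 4 mm, its underside 10 mm above the origin; under it a lip 110 x 140 mm, 10 mm deep, that enters the tank with 5 mm of play all round. Origin: centre of the lip's lower edge; z up. Fully on, the origin is 150 mm above the bath's, x and y along the bath's (either way).
- cover_handle (a point): Middle of the grip bar of the cover's black bow handle, 38 mm above the cover's origin. Axes as the cover. The bar is 84 mm long in y, 16 mm wide in x and 16 mm tall, 16 mm clear of the plate but for its two feet at y = +-34 mm.
- bottle: Bystander: amber reagent bottle with blue cap, 72 mm diameter, 165 mm tall; origin centre of underside.
- beaker: Bystander: empty glass beaker, 74 mm diameter, 95 mm tall; origin centre of underside.
- sieve: Bystander: round metal test sieve, 106 mm diameter, 46 mm tall; origin centre of underside.
- rack: Bystander: white test tube rack 75 (x) x 190 (y) mm, 72 mm tall, with glass tubes up to 122 mm; origin centre of underside.
Things that resemble listed ones, but are neither listed nor needed, are in the scene too. Leave any brown or pink look-alike of the basket alone.

How it is judged:
By the outcome, as a careful person would: the job done as asked, in the order asked, and still so for the second after the job is handed in, with the robot touching nothing.
It also fails if it takes over 72 s, if anything falls off the work surface, if the arm or the gripper's body presses on something with over 40 N, if the wrist force passes 120 N, or if a joint passes its speed limit or range.

## Working session

There is one attempt and no reset: what is moved stays moved. The work goes in short steps, Python scripts to look and compute and a tool call to move; the robot and the scene stay as the last step left them, time stands still between calls to the robot, and variables do not carry over. Pictures are saved under pics/ and viewed, about 8 in all and at most 12, crops included, and the job is handed in when it is done.

Besides the shell and the picture viewer there is one more tool, called after "Request:" as name(argument=value, ...), one argument or row to a line, values as JSON. play_rows: Moves the arm, as the interface text tells. Shift numbers are shares of 30 mm and turn numbers shares of 0.08 rad, none past 1 either way. Its arguments: {"type":"object","properties":{"deltas":{"type":"array","items":{"type":"number"}}},"required":["deltas"]}

```bash
mkdir -p pics; ls
python3 - <<'E'
from cell import get_obs, capture
import cv2,numpy as np
print(get_obs())
for n in ["side","top"]:
    c=capture(n); cv2.imwrite(f"pics/{n}0.png",c["img"][:,:,::-1])
    np.savez(f"pics/{n}0.npz",**c)
    print({k:v for k,v in c.items() if k!="img"})
E
```

```text
pics
{'time': 0.0, 'joints': array([-1.39318549e+00,  3.26986831e-01, -1.93569606e-01,  1.05199994e+00,
       -3.04837742e-05,  1.43659604e+00]), 'joint_velocities': array([-0.00132129,  0.00038955, -0.00050492,  0.00013194, -0.00217556,
        0.00091481]), 'effort': array([-2.61272298e-04, -4.43393326e+01,  2.62444264e+01,  1.54166005e-02,
       -2.39275478e-04, -1.71809864e-05]), 'eef_pos': array([ 0.16863693, -0.52294205,  0.25248383]), 'tcp_rot': array([ 8.08326032e-01, -5.88734449e-01, -6.46170076e-04, -5.97608916e-04]), 'force': array([ 0.43355466, -0.23834105, -0.40012538]), 'ft_torque': array([-0.02808663,  0.03534948, -0.03883743]), 'finger_gap': 1.0012182404264292}
{'fx': 466.0188941615495, 'fy': 466.0188941615495, 'cx': 262.91194854203155, 'cy': 188.47748604338238, 'k1': -0.028490653594383727, 'camera_from_world': array([[ 0.99788451, -0.06241993,  0.01817284, -0.5267758 ],
       [-0.01598587, -0.50654129, -0.8620675 ,  0.16095175],
       [ 0.06301549,  0.8599533 , -0.50646755,  1.7975149 ],
       [ 0.        ,  0.        ,  0.        ,  1.        ]])}
{'fx': 439.1519300361109, 'fy': 439.1519300361109, 'cx': 250.520878214162, 'cy': 187.33390856277478, 'k1': 0.011667468614220924, 'camera_from_world': array([[-0.02385675, -0.99970573,  0.004394  ,  0.01167826],
       [-0.99258564,  0.0231624 , -0.11931994,  0.54749976],
       [ 0.11918305, -0.00720801, -0.99284613,  1.7206127 ],
       [ 0.        ,  0.        ,  0.        ,  1.        ]])}
```

View pics/side0.png

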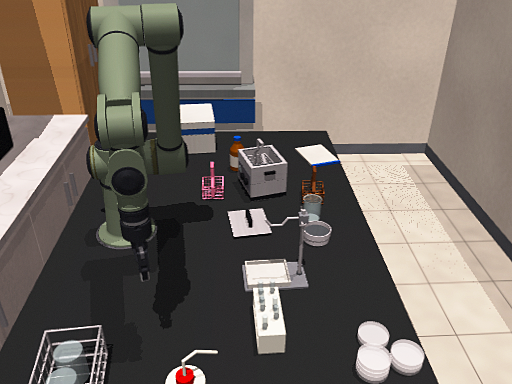

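View pics/top0.png

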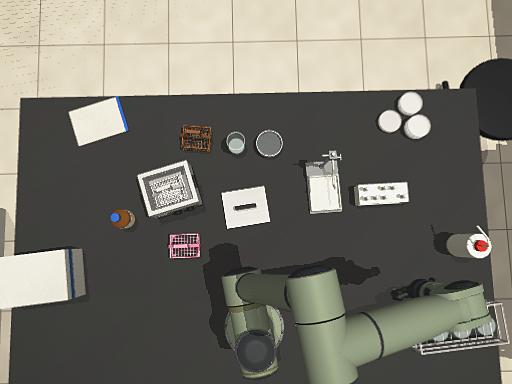

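The side view looks along +y: bath at (262,170), cover at (250,222), stand rod at (302,245). In the top view the bath is at (169,189), the cover at (245,207) and the stand at (324,187).

```bash
cat > h.py <<'E'
import numpy as np, cv2
from scipy.spatial.transform import Rotation as R
def ray(c,uv,Twc=None):
    """world origin, dirs for pixels"""
    uv=np.atleast_2d(np.float64(uv)); K=np.array([[c["fx"],0,c["cx"]],[0,c["fy"],c["cy"]],[0,0,1.]])
    p=cv2.undistortPoints(uv[:,None],K,np.array([float(c["k1"]),0,0,0,0]))[:,0]
    d=np.c_[p,np.ones(len(p))]
    T=np.linalg.inv(c["camera_from_world"]) if Twc is None else Twc
    return T[:3,3],d@T[:3,:3].T
def plane(c,uv,z,Twc=None):
    o,d=ray(c,uv,Twc); return o+d*((z-o[2])/d[:,2])[:,None]
def proj(c,P,Twc=None):
    T=c["camera_from_world"] if Twc is None else np.linalg.inv(Twc)
    K=np.array([[c["fx"],0,c["cx"]],[0,c["fy"],c["cy"]],[0,0,1.]])
    return cv2.projectPoints(np.float64(P).reshape(-1,1,3),cv2.Rodrigues(T[:3,:3])[0],T[:3,3],K,np.array([float(c["k1"]),0,0,0,0]))[0][:,0]
def tcp(o):
    T=np.eye(4);T[:3,:3]=R.from_quat(o["tcp_rot"]).as_matrix();T[:3,3]=o["eef_pos"];return T
E
python3 - <<'E'
from h import *
t=np.load("pics/top0.npz"); s=np.load("pics/side0.npz")
a=cv2.resize(t["img"][130:240,130:350],None,fx=3.6,fy=3.6,interpolation=cv2.INTER_CUBIC)
b=cv2.resize(s["img"][130:320,200:345],None,fx=4,fy=4,interpolation=cv2.INTER_CUBIC)[:600]
cv2.imwrite("pics/a.png",a[:,:,::-1]);
b=cv2.resize(s["img"][130:300,220:345],None,fx=3.5,fy=3.5,interpolation=cv2.INTER_CUBIC)
cv2.imwrite("pics/b.png",b[:,:,::-1])
g=cv2.cvtColor(t["img"],cv2.COLOR_RGB2GRAY)
m=cv2.morphologyEx((g>110).astype(np.uint8),cv2.MORPH_CLOSE,np.ones((9,9)))
for cn in cv2.findContours(m[130:240,130:350],cv2.RETR_EXTERNAL,cv2.CHAIN_APPROX_NONE,offset=(130,130))[0]:
    if cv2.contourArea(cn)<500: continue
    rr=cv2.minAreaRect(cn); bx=cv2.boxPoints(rr); print(rr, bx.round(1).tolist())
    for z in (0.01,.012,.16): 
        P=plane(t,bx,z); e=P[1]-P[0]; f=P[2]-P[1]
        print(z,P.mean(0).round(4),np.linalg.norm(e).round(3),np.linalg.norm(f).round(3),np.arctan2(e[1],e[0]).round(3),np.arctan2(f[1],f[0]).round(3))
E
```

```text
((245.27027893066406, 206.6216278076172), (36.825374603271484, 43.73012924194336), 80.53767395019531) [[220.6999969482422, 192.10000610351562], [263.79998779296875, 184.89999389648438], [269.8999938964844, 221.1999969482422], [226.6999969482422, 228.39999389648438]]
0.01 [0.4731 0.0215 0.01  ] 0.177 0.149 -1.428 -3.005
0.012 [0.4729 0.0215 0.012 ] 0.177 0.148 -1.428 -3.005
0.16 [0.4617 0.0207 0.16  ] 0.162 0.136 -1.428 -3.005
((168.71559143066406, 188.8853302001953), (46.74192428588867, 54.69188690185547), 73.3007583618164) [[135.8000030517578, 174.39999389648438], [188.1999969482422, 158.60000610351562], [201.60000610351562, 203.39999389648438], [149.1999969482422, 219.10000610351562]]
0.01 [0.5524 0.3289 0.01  ] 0.221 0.192 -1.296 -2.863
0.012 [0.5521 0.3285 0.012 ] 0.22 0.191 -1.296 -2.863
0.16 [0.5342 0.3018 0.16  ] 0.202 0.175 -1.296 -2.863
((323.5, 181.5), (35.0, 63.0), 0.0) [[306.0, 213.0], [306.0, 150.0], [341.0, 150.0], [341.0, 213.0]]
0.01 [ 0.5684 -0.2977  0.01  ] 0.258 0.143 -0.039 -1.594
0.012 [ 0.5681 -0.2974  0.012 ] 0.257 0.143 -0.039 -1.594
0.16 [ 0.5488 -0.2714  0.16  ] 0.236 0.131 -0.039 -1.594
((269.0, 143.0), (26.0, 26.0), 90.0) [[256.0, 130.0], [282.0, 130.0], [282.0, 156.0], [256.0, 156.0]]
0.01 [ 0.7316 -0.0814  0.01  ] 0.107 0.109 -1.594 3.109
0.012 [ 0.7311 -0.0813  0.012 ] 0.107 0.108 -1.594 3.109
0.16 [ 0.6981 -0.0735  0.16  ] 0.098 0.099 -1.594 3.109
```

View pics/a.png

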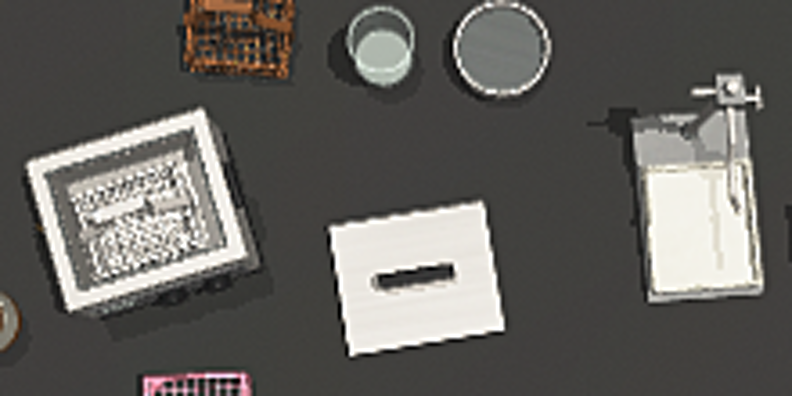

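View pics/b.png

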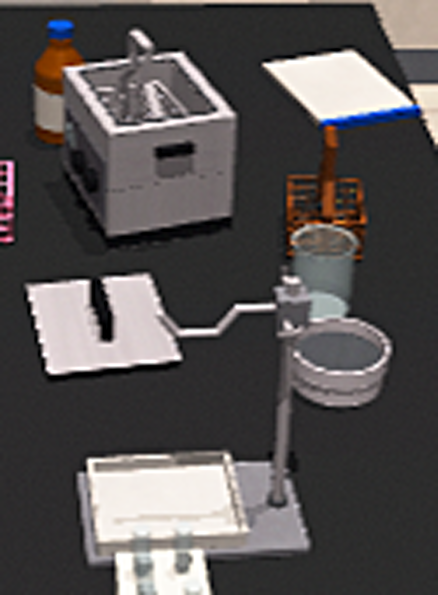

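The top crop shows the bath rim corners at about (27,160), (203,108), (250,255) and (72,310). The hook runs from (735,108) to its tip at (737,210), and the foot corners are (632,118), (752,110), (765,293) and (650,302). The side crop shows the hook tip at about (163,315) and the handle bar at (128,33) to (150,48).

Run:
```python
from h import *
t=np.load("pics/top0.npz"); s=np.load("pics/side0.npz")
A=lambda p:np.array(p,float)/3.6+130
B=lambda p:np.array(p,float)/3.5+[220,130]
def tri(ua,ub):
    o1,d1=ray(t,ua);o2,d2=ray(s,ub);d1=d1[0];d2=d2[0]
    x=np.linalg.lstsq(np.c_[d1,-d2],o2-o1,rcond=None)[0]
    return ((o1+d1*x[0]+o2+d2*x[1])/2).round(4),np.linalg.norm(o1+d1*x[0]-o2-d2*x[1]).round(4)
def rect(p,z,n):
    P=plane(t,A(p),z); print(n,P.mean(0).round(4),[np.linalg.norm(P[i]-P[i-1]).round(3) for i in range(4)],[np.arctan2(*(P[i]-P[i-1])[1::-1]).round(3) for i in range(4)])
rect([(27,160),(203,108),(250,255),(72,310)],.16,"rim")
rect([(632,118),(752,110),(765,293),(650,302)],.012,"foot")
rect([(643,170),(749,161),(760,288),(652,297)],.028,"tray")
print("hooktip",plane(t,A([737,208]),.24),"seat pts",plane(t,A([[735,190],[733,165]]),.216),"boss",plane(t,A([731,90]),.255))
print("tri tip",tri(A([737,208]),B([163,315])),"rodtop",tri(A([732,86]),B([291,280])))
print("bar",plane(t,A([[90,215],[172,205]]),.23),"side bar",plane(s,B([[128,33],[150,48]]),.23))
print("cover h",plane(t,A([[374,281],[454,271]]),.045))
from cell import capture,get_obs
w=capture("wrist"); print({k:v for k,v in w.items() if k!="img"})
```

```text
rim [0.538  0.3033 0.16  ] [np.float64(0.162), np.float64(0.188), np.float64(0.161), np.float64(0.189)] [np.float64(0.292), np.float64(-1.301), np.float64(-2.845), np.float64(1.849)]
foot [ 0.5446 -0.2998  0.012 ] [np.float64(0.209), np.float64(0.136), np.float64(0.207), np.float64(0.129)] [np.float64(0.057), np.float64(-1.527), np.float64(-3.119), np.float64(1.625)]
tray [ 0.5163 -0.2973  0.028 ] [np.float64(0.142), np.float64(0.119), np.float64(0.142), np.float64(0.12)] [np.float64(0.03), np.float64(-1.509), np.float64(-3.104), np.float64(1.63)]
hooktip [[ 0.51426108 -0.29587286  0.24      ]] seat pts [[ 0.53505904 -0.29953586  0.216     ]
 [ 0.56019203 -0.29871231  0.216     ]] boss [[ 0.62862305 -0.29241498  0.255     ]]
tri tip (array([ 0.5155, -0.2965,  0.2371]), np.float64(0.0019)) rodtop (array([ 0.6302, -0.2909,  0.2682]), np.float64(0.0004))
bar [[0.5233222  0.33773854 0.23      ]
 [0.53133455 0.25737304 0.23      ]] side bar [[0.51680467 0.32410935 0.23      ]
 [0.54100555 0.28028112 0.23      ]]
cover h [[ 0.46544657  0.06634412  0.045     ]
 [ 0.47435536 -0.02150208  0.045     ]]
{'fx': 333.13019455426416, 'fy': 333.13019455426416, 'cx': 258.5472427114886, 'cy': 197.10212597025804, 'k1': -0.08686030232431258, 'T_tool_cam': array([[ 9.99999111e-01,  2.01967296e-04,  1.31777672e-03,
        -8.84751120e-04],
       [-5.52883852e-04,  9.62275666e-01,  2.72075794e-01,
        -6.75261407e-02],
       [-1.21311406e-03, -2.72076281e-01,  9.62274922e-01,
        -1.20604286e-01],
       [ 0.00000000e+00,  0.00000000e+00,  0.00000000e+00,
         1.00000000e+00]])}
```

Request:
play_rows(
  deltas=[0,0,-1,0,0,-0.17,-1,0,0,-1,0,0,-0.17,-1,0,0,-1,0,0,-0.17,-1,0,0,-1,0,0,-0.17,-1,0,0,-1,0,0,-0.17,-1,0,0,-1,0,0,-0.17,-1,0,0,-1,0,0,-0.17,-1,0,0,-1,0,0,-0.17,-1,0,0,-1,0,0,-0.17,-1,0,0,-1,0,0,-0.17,-1,0,0,-1,0,0,-0.17,-1,0,0,-1,0,0,-0.17,-1,0,0,-1,0,0,-0.17,-1,0,0,-1,0,0,-0.17,-1,0,0,-1,0,0,-0.17,-1,0,0,-1,0,0,-0.17,-1,0,0,-1,0,0,-0.17,-1,0,0,-1,0,0,-0.17,-1,0,0,-1,0,0,-0.17,-1,0,0,-1,0,0,-0.17,-1],
)

```text
time: 1.82
eef_pos: [0.1687, -0.5233, 0.3552]
tcp_rot: [0.985, 0.172, -0.0, -0.0]
force: [0.1, 0.2, 1.0]
finger_gap: 1.0
```

Request:
play_rows(
  deltas=[0,0,-1,0,0,0,-1,0,0,-1,0,0,0,-1,0,0,-1,0,0,0,-1,0,0,-1,0,0,0,-1,0,0,-1,0,0,0,-1,0,0,-1,0,0,0,-1,0,0,-1,0,0,0,-1,0,0,-1,0,0,0,-1,0,0,-1,0,0,0,-1,0,0,-1,0,0,0,-1,0,0,-1,0,0,0,-1,0,0,-1,0,0,0,-1,0,0,-1,0,0,0,-1,0,0,-1,0,0,0,-1,0,0,-1,0,0,0,-1,0,0,-1,0,0,0,-1,0,0,-1,0,0,0,-1,0,0,-1,0,0,0,-1,0,0,-0.5,0,0,0,-1],
)

```text
time: 3.4
eef_pos: [0.1687, -0.5233, 0.3549]
tcp_rot: [0.612, 0.791, 0.0, -0.0]
force: [0.4, 0.2, 0.2]
finger_gap: 1.005
```

Request:
play_rows(
  deltas=[0,0,0,0.787,0.614,0,-1,0,0,0,0.787,0.614,0,-1,0,0,0,0.787,0.614,0,-1,0,0,0,0.787,0.614,0,-1,0,0,0,0.787,0.614,0,-1,0,0,0,0.787,0.614,0,-1,0,0,0,0.787,0.614,0,-1,0,0,0,0.787,0.614,0,-1,0,0,0,0.787,0.614,0,-1,0,0,0,0.787,0.614,0,-1,0,0,0,0.787,0.614,0,-1,0,0,0,0.787,0.614,0,-1,0,0,0,0.787,0.614,0,-1,0,0,0,0.787,0.614,0,-1,0,0,0,0.787,0.614,0,-1,0,0,0,0.787,0.614,0,-1,0,0,0,0.787,0.614,0,-1,0,0,0,0.787,0.614,0,-1,0,0,0,0.787,0.614,0,-1,0,0,0,0.787,0.614,0,-1],
)

```text
time: 5.07
eef_pos: [0.4089, 0.0268, 0.3552]
tcp_rot: [0.613, 0.79, -0.0, 0.0]
force: [0.1, -1.1, 0.4]
finger_gap: 0.997
```

Request:
play_rows(
  deltas=[0,0,0,0.787,0.614,0,-1,0,0,0,0.787,0.614,0,-1,0,0,0,0.787,0.614,0,-1,0,0,0,0.787,0.614,0,-1,0,0,0,0.787,0.614,0,-1,0,0,0,0.787,0.614,0,-1,0,0,0,0.787,0.614,0,-1,0,0,0,0.787,0.614,0,-1,0,0,0,0.787,0.614,0,-1,0,0,0,0.787,0.614,0,-1,0,0,0,0,0,0,-1,0,0,0,0,0,0,-1],
)

```text
time: 6.07
eef_pos: [0.5286, 0.3006, 0.3539]
tcp_rot: [0.613, 0.79, -0.001, -0.0]
force: [0.1, 0.1, -1.0]
finger_gap: 1.0
```

```bash
cat > look.py <<'E'
import sys
from cell import get_obs,capture
from h import *
o=get_obs(); w=capture("wrist"); w["T"]=tcp(o)@w["T_tool_cam"]; n=sys.argv[1]
np.savez(f"pics/{n}.npz",**w); cv2.imwrite(f"pics/{n}.png",cv2.resize(w["img"],None,fx=1.5,fy=1.5,interpolation=cv2.INTER_CUBIC)[:,:,::-1])
X=tcp(o)[:3,0]; print(o["time"],o["eef_pos"].round(4),"xang",np.arctan2(X[1],X[0]).round(4),"z",tcp(o)[:3,2].round(4),"f",o["force"].round(1),o["finger_gap"].round(3),o["joints"].round(2))
E
python3 look.py w1
```

```text
Traceback (most recent call last):
  File "look.py", line 6, in <module>
    X=tcp(o)[:3,0]; print(o["time"],o["eef_pos"].round(4),"xang",np.arctan2(X[1],X[0]).round(4),"z",tcp(o)[:3,2].round(4),"f",o["force"].round(1),o["finger_gap"].round(3),o["joints"].round(2))
                                                                                                                                                  ^^^^^^^^^^^^^^^^^^^^^
AttributeError: 'float' object has no attribute 'round'
```

View pics/w1.png

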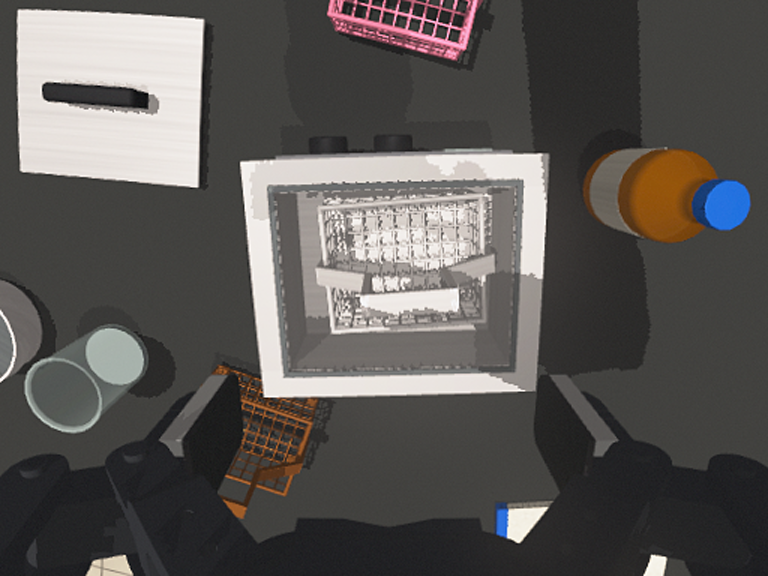

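The bath rim's outer corners are at (241,160), (549,153), (536,391) and (264,398). The handle's bar top spans (361,290) to (458,310). The fingers are clear on both sides.

```bash
sed -i 's/o\["finger_gap"\].round(3)/round(o["finger_gap"],3)/' look.py
cat >> h.py <<'E'
def rect(w,p,z,n="",s=1.5):
    P=plane(w,(np.array(p,float)+.5)/s-.5,z,w["T"]); print(n,P.mean(0).round(4),[np.linalg.norm(P[i]-P[i-1]).round(4) for i in range(len(P))],[np.arctan2(*(P[i]-P[i-1])[1::-1]).round(3) for i in range(len(P))])
def go(o,xyz,xang=None):
    T=tcp(o); d=T[:3,:3].T@(np.array(xyz)-T[:3,3]); print("units",(d/.03).round(2), "mm",(d*1e3).round(1))
    if xang is not None:
        e=xang-np.arctan2(T[1,0],T[0,0]); print("wz units",round(-e/.08,2))
E
python3 - <<'E'
from h import *
from cell import get_obs
w=np.load("pics/w1.npz");o=get_obs();print(o["eef_pos"],o["joints"].round(2),np.arctan2(*tcp(o)[1::-1,0]))
rect(w,[(241,160),(549,153),(536,391),(264,398)],.16,"rim")
rect(w,[(361,290),(458,287),(458,310),(361,312)],.23,"bar")
rect(w,[(41,83),(148,91),(148,108),(42,102)],.046,"cov handle")
rect(w,[(17,10),(204,20),(199,187),(20,172)],.014,"cov")
P=plane(w,(np.array([[361,301],[458,298.5]])+.5)/1.5-.5,.23,w["T"]); e=P[1]-P[0]; a=np.arctan2(e[1],e[0]); c=P.mean(0); print(c,a)
go(o,[c[0],c[1],.206+0.01],a)
E
```

```text
[0.52833856 0.29963197 0.35439338] [ 0.39  0.4   0.17  1.34 -0.    0.14] 1.821859787884545
rim [0.5361 0.3093 0.16  ] [np.float64(0.1614), np.float64(0.1896), np.float64(0.1603), np.float64(0.1904)] [np.float64(-2.866), np.float64(1.846), np.float64(0.281), np.float64(-1.29)]
bar [0.5263 0.3118 0.23  ] [np.float64(0.0117), np.float64(0.0492), np.float64(0.0122), np.float64(0.0498)] [np.float64(-2.904), np.float64(1.856), np.float64(0.291), np.float64(-1.296)]
cov handle [0.4702 0.0307 0.046 ] [np.float64(0.0156), np.float64(0.0959), np.float64(0.0136), np.float64(0.0955)] [np.float64(-2.957), np.float64(1.708), np.float64(0.159), np.float64(-1.413)]
cov [0.4705 0.0238 0.014 ] [np.float64(0.1454), np.float64(0.1758), np.float64(0.1436), np.float64(0.1767)] [np.float64(-3.0), np.float64(1.71), np.float64(0.147), np.float64(-1.421)]
[0.5262589  0.31177496 0.23      ] 1.850872310409241
units [0.41 0.04 4.61] mm [ 12.4   1.3 138.4]
wz units -0.36
```

Request:
play_rows(
  deltas=[0,0,-0.36,0.41,0.04,0.3,-1,0,0,0,0,0,0.7,-1,0,0,0,0,0,0.7,-1,0,0,0,0,0,0.7,-1,0,0,0,0,0,0.7,-1,0,0,0,0,0,0.6,-1,0,0,0,0,0,0.5,-1,0,0,0,0,0,0.4,-1,0,0,0,0,0,0.35,-1,0,0,0,0,0,0,-1,0,0,0,0,0,0,1,0,0,0,0,0,0,1,0,0,0,0,0,0,1,0,0,0,0,0,0,1,0,0,0,0,0,0,1,0,0,0,0,0,0,1,0,0,0,0,0,0,1,0,0,0,0,0,0,1],
)

```text
time: 7.62
eef_pos: [0.5276, 0.3118, 0.2082]
tcp_rot: [0.602, 0.799, 0.001, 0.001]
force: [-0.9, -1.8, 6.8]
finger_gap: 0.577
```

```bash
python3 look.py w2
```

```text
7.6167 [0.5276 0.3118 0.2082] xang 1.8497 z [ 2.2e-03  5.0e-04 -1.0e+00] f [-0.9 -1.8  6.8] 0.577 [ 0.41  0.47 -0.09  1.01 -0.    0.13]
```

Request:
play_rows(
  deltas=[0,0,0,0,0,-0.1,1,0,0,0,0,0,-0.2,1,0,0,0,0,0,-0.3,1,0,0,0,0,0,-0.4,1,0,0,0,0,0,-0.5,1,0,0,0,0,0,-0.5,1,0,0,0,0,0,-0.5,1,0,0,0,0,0,-0.5,1,0,0,0,0,0,-0.5,1,0,0,0,0,0,-0.4,1,0,0,0,0,0,-0.2,1,0,0,0.4,0,0,0,1,0,0,0.5,0,0,0,1,0,0,0.5,0,0,0,1,0,0,0.5,0,0,0,1,0,0,0.5,0,0,0,1,0,0,0.47,0,0,0,1,0,0,0,0,0,0,1],
)

```text
time: 9.17
eef_pos: [0.5266, 0.3117, 0.3294]
tcp_rot: [0.69, 0.724, -0.0, -0.0]
force: [-0.5, 0.1, -3.4]
finger_gap: 0.577
```

```bash
python3 look.py w3
python3 - <<'E'
from h import *
from cell import get_obs
go(get_obs(),[.42,-.296,.30],1.62)
E
```

```text
9.1667 [0.5266 0.3117 0.3294] xang 1.6197 z [-1.e-03 -4.e-04 -1.e+00] f [-0.5  0.1 -3.4] 0.577 [0.41 0.41 0.13 1.29 0.   0.37]
units [-20.05  -4.57   0.99] mm [-601.6 -137.    29.7]
wz units 0.01
```

Request:
play_rows(
  deltas=[0,0,0,-0.4,-0.1,0,1,0,0,0,-0.7,-0.16,0,1,0,0,0,-0.85,-0.2,0,1,0,0,0,-0.85,-0.2,0,1,0,0,0,-0.85,-0.2,0,1,0,0,0,-0.85,-0.2,0,1,0,0,0,-0.85,-0.2,0,1,0,0,0,-0.85,-0.2,0,1,0,0,0,-0.85,-0.2,0,1,0,0,0,-0.85,-0.2,0,1,0,0,0,-0.85,-0.2,0,1,0,0,0,-0.85,-0.2,0,1,0,0,0,-0.85,-0.2,0,1,0,0,0,-0.85,-0.2,0,1,0,0,0,-0.85,-0.2,0,1,0,0,0,-0.85,-0.2,0,1,0,0,0,-0.85,-0.2,0,1,0,0,0,-0.85,-0.2,0,1,0,0,0,-0.85,-0.2,0,1,0,0,0,-0.85,-0.2,0,1],
)

```text
time: 10.88
eef_pos: [0.4344, -0.1867, 0.33]
tcp_rot: [0.689, 0.725, -0.0, 0.0]
force: [-0.1, 0.2, -3.9]
finger_gap: 0.574
```

Request:
play_rows(
  deltas=[0,0,0,-0.85,-0.15,0,1,0,0,0,-0.85,-0.15,0,1,0,0,0,-0.85,-0.15,0,1,0,0,0,-0.6,-0.15,0,1,0,0,0,-0.3,-0.1,0,1,0,0,0,-0.2,0,0,1,0,0,0,0,0,0,1,0,0,0,0,0,0,1],
)

```text
time: 11.55
eef_pos: [0.4199, -0.295, 0.3298]
tcp_rot: [0.689, 0.725, 0.0, -0.0]
force: [0.2, 0.7, -4.5]
finger_gap: 0.572
```

```bash
python3 look.py w4
```

```text
11.55 [ 0.4199 -0.295   0.3298] xang 1.6207 z [-0.e+00  8.e-04 -1.e+00] f [ 0.2  0.7 -4.5] 0.572 [-0.76  0.22 -0.14  1.21  0.   -0.81]
```

View pics/w4.png

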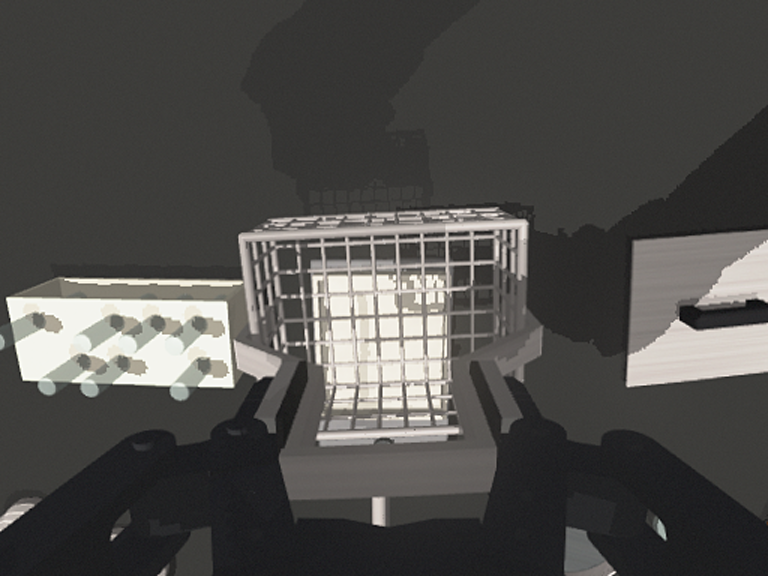

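Run:
```python
from h import *
w=np.load("pics/w4.npz"); T=w["T"]; Tt=T@np.linalg.inv(w["T_tool_cam"])
# tool frame predicted upright basket: z down
P=[[-.055,-.045,.067],[.055,-.045,.067],[-.055,.045,.067],[.055,.045,.067],[-.025,.006,-.022],[.025,.006,-.022]]
Pw=(Tt[:3,:3]@np.array(P).T).T+Tt[:3,3]
print((proj(w,Pw,T)*1.5).round(0))
print("hook bar",plane(w,[[379/1.5,505/1.5],[379/1.5,518/1.5]],.24,T))
```

```text
[[242. 226.]
 [532. 226.]
 [259. 435.]
 [515. 436.]
 [280. 494.]
 [492. 494.]]
hook bar [[ 0.51892357 -0.29413875  0.24      ]
 [ 0.52703914 -0.29377838  0.24      ]]
```

The basket is held upright and close to where I predicted. Below the bar, at (379,510), the hook arm lies nearly in line with it (y about -0.294).

Request:
play_rows(
  deltas=[0,0,0,0,0,0.4,1,0,0,0,0,0,0.6,1,0,0,0,0,0,0.6,1,0,0,0,0,0,0.6,1,0,0,0,0,0,0.55,1,0,0,0,0,0,0.35,1,0,0,0,0,0,0,1,0,0,0,-0.05,0.2,0,1,0,0,0,-0.05,0.4,0,1,0,0,0,-0.05,0.5,0,1,0,0,0,-0.05,0.5,0,1,0,0,0,0,0.5,0,1,0,0,0,0,0.5,0,1,0,0,0,0,0.5,0,1,0,0,0,0,0.5,0,1,0,0,0,0,0.4,0,1,0,0,0,0,0.2,0,1,0,0,0,0,0,0,1],
)

```text
time: 13.1
eef_pos: [0.548, -0.2952, 0.2376]
tcp_rot: [0.689, 0.725, 0.0, 0.001]
force: [-0.4, 0.3, -4.7]
finger_gap: 0.578
```

```bash
python3 look.py w5
python3 - <<'E'
from h import *
from cell import capture
s=capture("side"); t=capture("top"); np.savez("pics/s5.npz",**s); np.savez("pics/t5.npz",**t)
a=cv2.resize(s["img"][190:300,235:325],None,fx=5,fy=5,interpolation=cv2.INTER_CUBIC)
w=cv2.imread("pics/w5.png")[150:576,150:650][:,:,::-1]; w=cv2.resize(w,(350,298))
c=np.zeros((550,800,3),np.uint8); c[:550,:450]=a; c[:298,450:]=w
cv2.imwrite("pics/c5.png",c[:,:,::-1])
E
```

```text
13.1 [ 0.548  -0.2952  0.2376] xang 1.622 z [ 2.e-03 -9.e-04 -1.e+00] f [-0.4  0.3 -4.7] 0.578 [-0.61  0.47 -0.02  1.08  0.   -0.66]
```

View pics/c5.png

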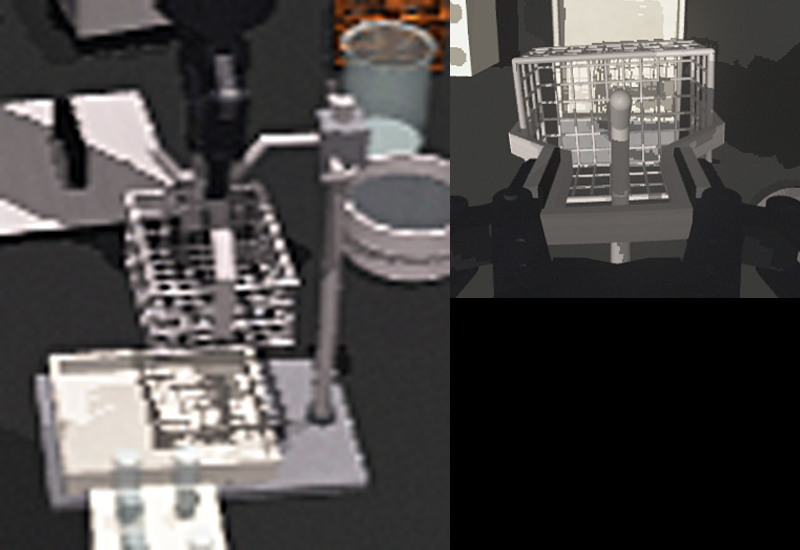

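The hook passes centrally under the bar, with its tip on the near side at (620,95) and both handle legs gripped. The basket is upright over the tray.

Run:
```python
from h import *
w=np.load("pics/w5.npz")
print(plane(w,[[393/1.5,286/1.5],[393/1.5,276/1.5]],.24,w["T"]))
```

```text
[[ 0.50835155 -0.29564655  0.24      ]
 [ 0.50584099 -0.29578366  0.24      ]]
```

Request:
play_rows(
  deltas=[0,0,0,0,0,0.15,1,0,0,0,0,0,0.2,1,0,0,0,0,0,0.2,1,0,0,0,0,0,0.2,1,0,0,0,0,0,0.1,1,0,0,0,0,0,0.1,1,0,0,0,0,0,0.05,1,0,0,0,0,0,0.05,1,0,0,0,0,0,0,1],
)

```text
time: 14.0
eef_pos: [0.5461, -0.2955, 0.2051]
tcp_rot: [0.689, 0.724, -0.0, -0.0]
force: [-0.7, 1.0, -3.8]
finger_gap: 0.575
```

Request:
play_rows(
  deltas=[0,0,0,0,0,0.03,1,0,0,0,0,0,0.03,1,0,0,0,0,0,0.03,1,0,0,0,0,0,0,1],
)

```text
time: 14.33
eef_pos: [0.5461, -0.2955, 0.2025]
tcp_rot: [0.689, 0.724, -0.0, -0.0]
force: [-0.3, -0.7, -3.5]
finger_gap: 0.574
```

Request:
play_rows(
  deltas=[0,0,0,0,0,0.03,1,0,0,0,0,0,0.03,1,0,0,0,0,0,0,1],
)

```text
time: 14.58
eef_pos: [0.5462, -0.2956, 0.2019]
tcp_rot: [0.689, 0.724, 0.0, 0.001]
force: [-1.5, 2.0, 3.6]
finger_gap: 0.58
```

Request:
play_rows(
  deltas=[0,0,0,0,0,-0.02,1,0,0,0,0,0,0,-0.2,0,0,0,0,0,0,-0.3,0,0,0,0,0,0,-0.5,0,0,0,0,0,0,-1,0,0,0,0,0,0,-1,0,0,0,0,0,0,-1,0,0,0,0,0,0,-1],
)

```text
time: 15.25
eef_pos: [0.5461, -0.2955, 0.2014]
tcp_rot: [0.689, 0.724, 0.0, 0.0]
force: [-0.3, -0.2, 0.5]
finger_gap: 1.0
```

```bash
python3 look.py w6
python3 - <<'E'
from h import *
from cell import capture
s=capture("side"); np.savez("pics/s6.npz",**s)
a=cv2.resize(s["img"][190:300,235:325],None,fx=5,fy=5,interpolation=cv2.INTER_CUBIC)
w=cv2.imread("pics/w6.png")[150:576,150:650][:,:,::-1]; w=cv2.resize(w,(350,298))
c=np.zeros((550,800,3),np.uint8); c[:550,:450]=a; c[:298,450:]=w
cv2.imwrite("pics/c6.png",c[:,:,::-1])
E
```

```text
15.25 [ 0.5461 -0.2955  0.2014] xang 1.6202 z [ 0.  0. -1.] f [-0.3 -0.2  0.5] 1.0 [-0.61  0.49 -0.07  1.    0.   -0.66]
```

View pics/c6.png

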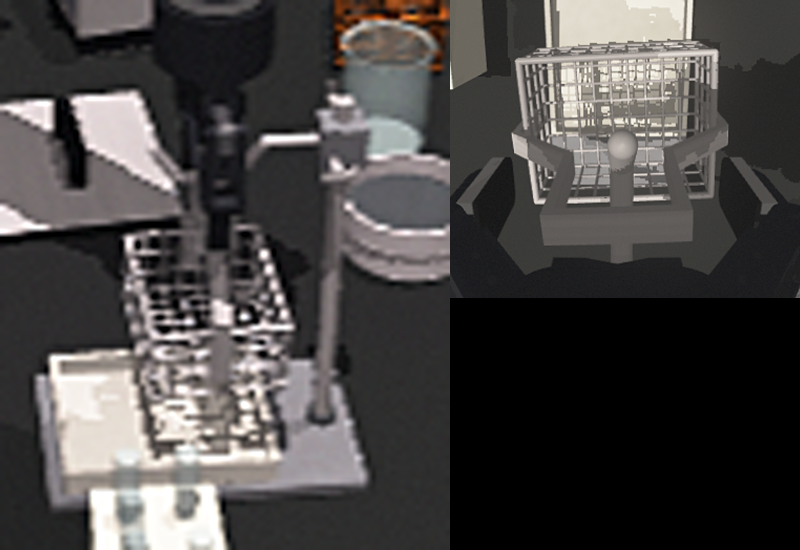

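The basket hangs upright from the hook with the fingers fully open and clear on both sides. Next I retreat upwards and turn for the cover.

Request:
play_rows(
  deltas=[0,0,0,0,0,-0.1,-1,0,0,0,0,0,-0.3,-1,0,0,0,0,0,-0.5,-1,0,0,0,0,0,-0.6,-1,0,0,0,0,0,-0.6,-1,0,0,0,0,0,-0.6,-1,0,0,0,0,0,-0.6,-1,0,0,0,0,0,-0.6,-1,0,0,0,0,0,-0.6,-1,0,0,0,0,0,-0.4,-1,0,0,1,0,0,0,-1,0,0,1,0,0,0,-1,0,0,1,0,0,0,-1,0,0,1,0,0,0,-1,0,0,1,0,0,0,-1,0,0,1,0,0,0,-1,0,0,1,0,0,0,-1,0,0,1,0,0,0,-1,0,0,1,0,0,0,-1,0,0,1,0,0,0,-1],
)

```text
time: 17.02
eef_pos: [0.5461, -0.2955, 0.3494]
tcp_rot: [0.918, 0.397, 0.0, 0.0]
force: [-0.8, 0.3, 0.2]
finger_gap: 0.997
```

Request:
play_rows(
  deltas=[0,0,1,0,0,0,-1,0,0,1,0,0,0,-1,0,0,1,0,0,0,-1,0,0,1,0,0,0,-1,0,0,1,0,0,0,-1,0,0,1,0,0,0,-1,0,0,1,0,0,0,-1,0,0,1,0,0,0,-1,0,0,0.4,0,0,0,-1,0,0,0,0,0,0,-1],
)

```text
time: 17.85
eef_pos: [0.5461, -0.2955, 0.3493]
tcp_rot: [0.997, 0.074, 0.0, 0.0]
force: [0.1, 0.5, 0.6]
finger_gap: 1.001
```

```bash
python3 look.py w7
python3 - <<'E'
from h import *
from cell import get_obs
go(get_obs(),[.4712,.0225,.25],.145)
E
```

```text
17.85 [ 0.5461 -0.2955  0.3493] xang 0.1478 z [ 8.e-04 -5.e-04 -1.e+00] f [0.1 0.5 0.6] 1.001 [-0.61  0.43  0.2   1.34  0.    0.81]
units [ -0.9  -10.86   3.3 ] mm [ -26.9 -325.7   99. ]
wz units 0.05
```

Request:
play_rows(
  deltas=[0,0,0,-0.06,-0.5,0,-1,0,0,0,-0.06,-0.78,0,-1,0,0,0,-0.06,-0.8,0.1,-1,0,0,0,-0.06,-0.8,0.3,-1,0,0,0,-0.06,-0.8,0.3,-1,0,0,0,-0.06,-0.8,0.3,-1,0,0,0,-0.06,-0.8,0.3,-1,0,0,0,-0.06,-0.8,0.3,-1,0,0,0,-0.06,-0.8,0.3,-1,0,0,0,-0.06,-0.8,0.3,-1,0,0,0,-0.06,-0.8,0.3,-1,0,0,0,-0.06,-0.8,0.3,-1,0,0,0,-0.06,-0.8,0.3,-1,0,0,0,-0.06,-0.78,0.3,-1,0,0,0,-0.06,0,0.2,-1,0,0,0,0,0,0,-1,0,0,0,0,0,0,-1],
)

```text
time: 19.32
eef_pos: [0.4715, 0.0225, 0.2407]
tcp_rot: [0.997, 0.074, 0.0, 0.0]
force: [0.4, 1.0, 0.3]
finger_gap: 0.998
```

```bash
python3 look.py w8
```

```text
19.3167 [0.4715 0.0225 0.2407] xang 0.1489 z [ 3.e-04 -5.e-04 -1.e+00] f [0.4 1.  0.3] 0.998 [-0.11  0.19 -0.41  0.97 -0.    1.31]
```

View pics/w8.png

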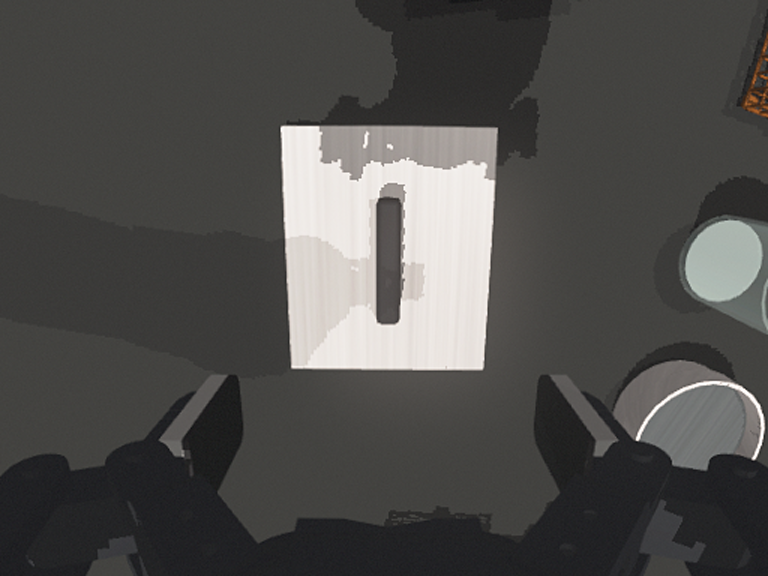

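The cover's corners are at (281,126), (498,128), (484,369) and (292,368). Its black grip bar runs from (388,198) to (388,324).

Run:
```python
from h import *
from cell import get_obs
w=np.load("pics/w8.npz"); o=get_obs()
rect(w,[(281,126),(498,128),(484,370),(292,369)],.014,"cov")
g=cv2.cvtColor(w["img"],cv2.COLOR_RGB2GRAY)[125:222,240:275]
m=(g<100).astype(np.uint8); k,l,st,ce=cv2.connectedComponentsWithStats(m); print(st[1:],ce[1:]+[240,125])
P=plane(w,[(388/1.5,205/1.5),(388/1.5,318/1.5),(388/1.5,261/1.5)],.046,w["T"]); print(P, np.arctan2(*(P[0]-P[1])[1::-1])-np.pi/2)
go(o,[.4705,.023,.043],.145)
```

```text
cov [0.4705 0.0228 0.014 ] [np.float64(0.1755), np.float64(0.145), np.float64(0.1751), np.float64(0.1456)] [np.float64(1.713), np.float64(0.141), np.float64(-1.425), np.float64(-2.998)]
[[  11    6   17   85 1331]] [[258.51239669 172.67693464]]
[[ 0.4644005   0.06073886  0.046     ]
 [ 0.47548271 -0.01283466  0.046     ]
 [ 0.4697284   0.02536663  0.046     ]] 0.14950377890653055
units [-0.05 -0.04  6.6 ] mm [ -1.4  -1.2 198. ]
wz units 0.04
```

Request:
play_rows(
  deltas=[0,0,0.07,-0.05,-0.04,0.4,-1,0,0,0,0,0,0.7,-1,0,0,0,0,0,0.8,-1,0,0,0,0,0,0.8,-1,0,0,0,0,0,0.8,-1,0,0,0,0,0,0.8,-1,0,0,0,0,0,0.8,-1,0,0,0,0,0,0.6,-1,0,0,0,0,0,0.4,-1,0,0,0,0,0,0.3,-1,0,0,0,0,0,0.2,-1,0,0,0,0,0,0,-1,0,0,0,0,0,0,0.6,0,0,0,0,0,0,0.8,0,0,0,0,0,0,1,0,0,0,0,0,0,1,0,0,0,0,0,0,1,0,0,0,0,0,0,1,0,0,0,0,0,0,1,0,0,0,0,0,0,1],
)

```text
time: 21.03
eef_pos: [0.4703, 0.0237, 0.043]
tcp_rot: [0.997, 0.071, 0.001, 0.0]
force: [-1.0, 0.5, 6.1]
finger_gap: 0.175
```

```bash
python3 look.py w9
```

```text
21.0333 [0.4703 0.0237 0.043 ] xang 0.1427 z [ 0.0014 -0.     -1.    ] f [-1.   0.5  6.1] 0.175 [-0.11  0.45 -0.65  0.47  0.    1.32]
```

Request:
play_rows(
  deltas=[0,0,0,0,0,-0.05,1,0,0,0,0,0,-0.1,1,0,0,0,0,0,-0.2,1,0,0,0,0,0,-0.35,1,0,0,0,0,0,-0.5,1,0,0,0,0,0,-0.6,1,0,0,0,0,0,-0.7,1,0,0,0,0,0,-0.7,1,0,0,0,0,0,-0.7,1,0,0,0,0,0,-0.7,1,0,0,0,0,0,-0.7,1,0,0,0,0,0,-0.7,1,0,0,0,0,0,-0.6,1,0,0,0,0,0,-0.5,1,0,0,-0.4,0,0,-0.3,1,0,0,-0.5,0,0,-0.2,1,0,0,-0.5,0,0,0,1,0,0,-0.29,0,0,0,1,0,0,0,0,0,0,1],
)

```text
time: 22.67
eef_pos: [0.4691, 0.0238, 0.2703]
tcp_rot: [0.99, 0.139, -0.0, -0.0]
force: [-0.9, 0.2, -2.5]
finger_gap: 0.173
```

```bash
python3 look.py w10
python3 - <<'E'
from h import *
from cell import get_obs
go(get_obs(),[.536,.3098,.25],.278)
w=np.load("pics/w10.npz"); T=w["T"]@np.linalg.inv(w["T_tool_cam"])
# held cover plate corners from image, in plane z = tcp-.029 
g=cv2.cvtColor(w["img"],cv2.COLOR_RGB2GRAY); m=(g>140).astype(np.uint8); k,l,st,ce=cv2.connectedComponentsWithStats(m); i=1+np.argmax(st[1:,4]); print(st[i])
E
```

```text
22.6667 [0.4691 0.0238 0.2703] xang 0.2781 z [-7.e-04  1.e-04 -1.e+00] f [-0.9  0.2 -2.5] 0.173 [-0.11  0.17 -0.36  1.04 -0.    1.19]
units [ 4.76 -8.56  0.67] mm [ 142.7 -256.8   20.1]
wz units -0.01
[   92    61   156   236 23013]
```

Request:
play_rows(
  deltas=[0,0,0,0.15,-0.3,0,1,0,0,0,0.3,-0.5,0,1,0,0,0,0.4,-0.72,0,1,0,0,0,0.4,-0.72,0,1,0,0,0,0.4,-0.72,0,1,0,0,0,0.4,-0.72,0,1,0,0,0,0.4,-0.72,0,1,0,0,0,0.4,-0.72,0,1,0,0,0,0.4,-0.72,0,1,0,0,0,0.4,-0.72,0,1,0,0,0,0.4,-0.72,0,1,0,0,0,0.4,-0.72,0,1,0,0,0,0.3,-0.4,0,1,0,0,0,0.01,-0.16,0,1,0,0,0,0,0,0,1,0,0,0,0,0,0,1,0,0,0,0,0,0,1],
)

```text
time: 24.13
eef_pos: [0.536, 0.3092, 0.2702]
tcp_rot: [0.99, 0.138, -0.0, 0.0]
force: [-0.0, 0.2, -3.0]
finger_gap: 0.171
```

```bash
python3 look.py w11
python3 - <<'E'
from h import *
from cell import get_obs,capture
go(get_obs(),[.536,.3098,.205],.278)
E
```

```text
24.1333 [0.536  0.3092 0.2702] xang 0.2771 z [-9.e-04 -7.e-04 -1.e+00] f [-0.   0.2 -3. ] 0.171 [ 0.4   0.45  0.03  1.16 -0.    1.7 ]
units [ 0.   -0.03  2.18] mm [ 0.1 -0.9 65.4]
wz units -0.02
```

Request:
play_rows(
  deltas=[0,0,0,0,-0.03,0.3,1,0,0,0,0,0,0.4,1,0,0,0,0,0,0.4,1,0,0,0,0,0,0.4,1,0,0,0,0,0,0.3,1,0,0,0,0,0,0.2,1,0,0,0,0,0,0.1,1,0,0,0,0,0,0,1,0,0,0,0,0,0,1],
)

```text
time: 24.93
eef_pos: [0.5365, 0.3107, 0.2077]
tcp_rot: [0.99, 0.138, 0.0, -0.0]
force: [0.3, -1.2, -2.5]
finger_gap: 0.174
```

```bash
python3 look.py w12
python3 - <<'E'
from h import *
from cell import capture
t=capture("top"); s=capture("side"); np.savez("pics/t12.npz",**t)
a=cv2.resize(t["img"][150:230,125:215],None,fx=4,fy=4,interpolation=cv2.INTER_CUBIC)
b=cv2.resize(s["img"][130:205,225:300],None,fx=3.7,fy=3.7,interpolation=cv2.INTER_CUBIC)
c=np.zeros((600,800,3),np.uint8); w=cv2.imread("pics/w12.png")[:,:,::-1]; w=w[0:500,150:600]
c[:500,:450]=w; c[:300,450:]=cv2.resize(a,(338,300)).astype(np.uint8) if 0 else cv2.resize(a,(350,300)); c[300:577,450:450+b.shape[1]]=b[:277]
cv2.imwrite("pics/c12.png",c[:,:,::-1])
E
```

```text
24.9333 [0.5365 0.3107 0.2077] xang 0.2776 z [ 5.e-04  2.e-04 -1.e+00] f [ 0.3 -1.2 -2.5] 0.174 [ 0.41  0.49 -0.07  1.02  0.    1.7 ]
```

View pics/c12.png

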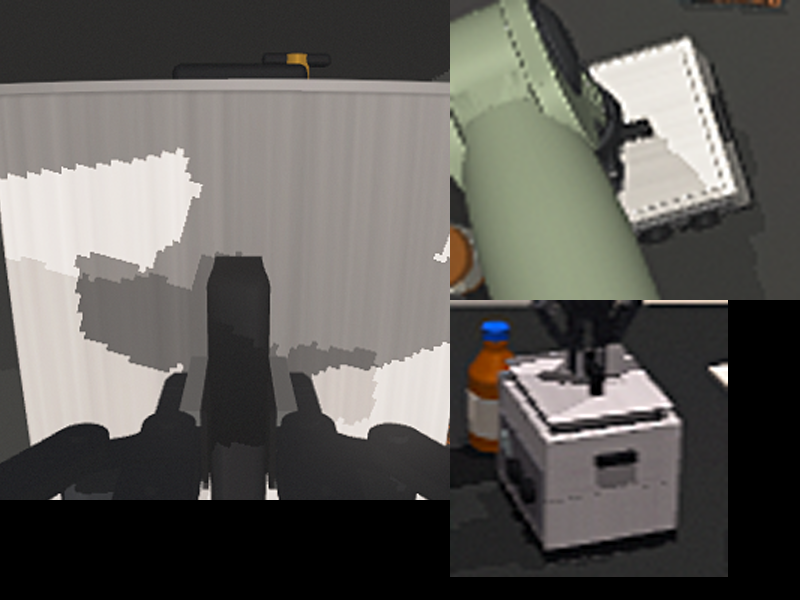

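The cover hangs level just above the rim. In the top and side views the visible rim margins look even and parallel. I lower it, watching the force.

Request:
play_rows(
  deltas=[0,0,0,-0.02,0.02,0.04,1,0,0,0,0,0,0.05,1,0,0,0,0,0,0.05,1,0,0,0,0,0,0.05,1,0,0,0,0,0,0.05,1,0,0,0,0,0,0,1],
)

```text
time: 25.58
eef_pos: [0.5356, 0.3098, 0.1997]
tcp_rot: [0.99, 0.138, -0.0, 0.0]
force: [0.3, -0.7, -2.2]
finger_gap: 0.175
```

Force is unchanged, and the lip is about 3 mm inside the tank. I carry on lowering.

Request:
play_rows(
  deltas=[0,0,0,0,0,0.05,1,0,0,0,0,0,0.05,1,0,0,0,0,0,0.04,1,0,0,0,0,0,0.03,1,0,0,0,0,0,0,1],
)

```text
time: 26.0
eef_pos: [0.5357, 0.3099, 0.1948]
tcp_rot: [0.99, 0.138, -0.0, 0.0]
force: [-0.2, 0.2, -1.7]
finger_gap: 0.177
```

Request:
play_rows(
  deltas=[0,0,0,0,0,0.03,1,0,0,0,0,0,0.02,1,0,0,0,0,0,0,1],
)

```text
time: 26.25
eef_pos: [0.5358, 0.3099, 0.1935]
tcp_rot: [0.99, 0.138, -0.0, 0.0]
force: [-0.5, 0.2, -2.3]
finger_gap: 0.171
```

Request:
play_rows(
  deltas=[0,0,0,0,0,0.03,1,0,0,0,0,0,0.02,1,0,0,0,0,0,0,1],
)

```text
time: 26.5
eef_pos: [0.5359, 0.31, 0.193]
tcp_rot: [0.99, 0.138, 0.0, -0.0]
force: [-2.5, -0.8, 3.9]
finger_gap: 0.174
```

Contact came at TCP z = 0.193, exactly the fully seated height. I release and retreat.

Request:
play_rows(
  deltas=[0,0,0,0,0,0,0.6,0,0,0,0,0,0,0.4,0,0,0,0,0,0,0,0,0,0,0,0,0,-0.3,0,0,0,0,0,0,-0.3,0,0,0,0,0,-0.1,-0.3,0,0,0,0,0,-0.3,-0.3,0,0,0,0,0,-0.6,-0.3,0,0,0,0,0,-0.8,-0.3,0,0,0,0,0,-0.8,-0.3,0,0,0,0,0,-0.8,-0.3,0,0,0,0,0,-0.8,-0.3,0,0,0,0,0,-0.8,-0.3,0,0,0,0,0,-0.5,-0.3,0,0,0,0,0,0,-0.3,0,0,0,0,0,0,-0.3],
)

```text
time: 27.83
eef_pos: [0.5363, 0.3102, 0.3584]
tcp_rot: [0.99, 0.138, 0.001, -0.0]
force: [0.1, -0.4, 0.2]
finger_gap: 0.649
```

```bash
python3 look.py w13
python3 - <<'E'
from h import *
from cell import capture
s=capture("side")
b=cv2.resize(s["img"][125:300,200:330],None,fx=3.4,fy=3.4,interpolation=cv2.INTER_CUBIC)
w=cv2.imread("pics/w13.png")[:,:,::-1]; w=cv2.resize(w[:500,150:620],(358,381))
c=np.zeros((595,800,3),np.uint8); c[:,:442]=b[:595]; c[:381,442:]=w
cv2.imwrite("pics/c13.png",c[:,:,::-1])
E
```

```text
27.8333 [0.5363 0.3102 0.3584] xang 0.2778 z [ 0.0024  0.0011 -1.    ] f [ 0.1 -0.4  0.2] 0.649 [0.41 0.42 0.21 1.36 0.   1.7 ]
```

View pics/c13.png

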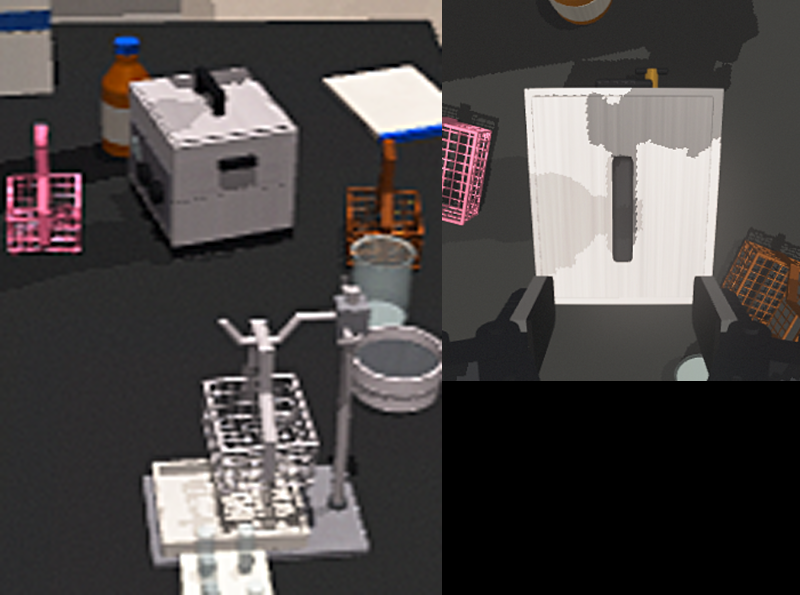

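The cover lies flat and evenly inside the bath rim. The basket hangs level from the hook seat over the tray, and the bystanders have not moved.

```bash
python3 -c "
from cell import ticket
print(ticket.hand_in())"
```

```text
the job is handed in; nothing more can be done
None
```

I hung the basket by its handle on the stand's hook over the drip tray, then put the cover on the bath. The job is handed in at about 28 s of robot time.

**Basket:** it was lowered in small steps until the wrist force changed from about -3.5 N to +3.6 N. After release, the last side picture shows it hanging level and clear of the tray.

**Cover:** it entered the tank with no side load. It made contact at about 4 N, with the gripper 0.193 m up, which is the fully seated height. The last wrist and side pictures show it flat, with an even margin all round.

**Arm and bystanders:** the arm ended clear of everything, with about zero force on the tool. The bottle, beaker and sieve looked undisturbed in the last pictures, as did the part of the rack in view. I checked this by eye only.

**Disagreement between views:** my first top-camera estimate of the bath centre was about 6 mm off the wrist camera's in y. I used the wrist value, and the cover's fit supported it. No check failed.

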